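# Lay out a sawn stalagmite in growth order for imaging

### The arm

A 6-joint arm with a two-finger parallel gripper is mounted at the origin on the work surface. World frame = base frame: x ahead of the robot, y to its left, z up, the work surface at z = 0. Lengths are in mm, angles in rad, forces in N, time in s.
With the tool pointing down it reaches from about 225 to 725 mm from the base axis. Payload 3.1 kg.
Tool frame: the origin (TCP) lies on the centre line of the jaws, within the pads' length; the fingertips stand env.tips_ahead ahead of it and the grasp point (between the pads) lies 3 mm ahead of it (env.tips_ahead is the distance from the TCP to the fingertips, in mm); z points along the fingers, y is the line along which they close (so a half turn about z gives the same grasp; the last joint's range is limited). The gripper opens to 85 mm and grips with 20 to 120 N. Pads are 22 mm wide; open, the fingers measure 114 mm over their backs; the gripper's body (76 mm by 85 mm) begins 54 mm behind the grasp point. The pads swing forward as they close: fully open they stand 13 mm farther back than shut.
Start: joints at [-1.427, 0.048, 0.099, 1.622, 0, 1.443], TCP at [140.929, -505.724, 253.312] pointing down, gripper open.
Joint ranges: [-2.91, 2.91], [-0.99, 1.94], [-1.21, 1.42], [-2.12, 2.29], [-1.49, 1.47], [-3.14, 3.14]. Speed limits (rad/s): [2.79, 2.79, 3.14, 3.14, 3.14, 3.14].

### API

Orientations are given as a unit quaternion [x, y, z, w].
In Python, from workcell import env, cams, workorder gives the robot as it stands. The module is installed in compiled form; this text tells all that it offers.
- The arm moves only by the tool send_path, called after "Request:" in YAML: its name, and indented under it one key for each argument. Schema: {"type":"object","properties":{"ticks":{"type":"object","properties":{"plan":{"type":"array","items":{"type":"array","items":{"type":"number"},"minItems":6,"maxItems":6},"minItems":1,"maxItems":8}},"additionalProperties":false,"required":["plan"]},"finger_gap":{"type":"number"},"clamp_n":{"type":"number"},"only":{"type":"string"},"quiet":{"type":"boolean"},"lines":{"type":"string"}},"required":["ticks"],"additionalProperties":false}. ticks is an object whose key "plan" holds a list of rows, 1 to 8 of them, each of 6 numbers: dx, dy, dz in shares of the most that a row can go, 1 being 62.5 mm, then a rotation vector rx, ry, rz in parts of the range, where 1.0 means 45 degrees; each row shifts and turns the commanded pose from where the row before left it, along the tool's axes as they then stand; what a row does not reach is not made up. A row lasts 1/8 s, in which the tool goes at most 62.5 mm and 0.188 rad, less where a joint would pass 70% of its speed; a pose out of reach is approached as far as the arm can. finger_gap is the finger opening in mm, set as the call begins (left out keeps the last). The fingers move at their own pace and stop on an object; clamp_n is the grip in N (left out, the last holds). Time passes only in rows, so rows that do not move let the fingers close. The tool returns the time, the measured TCP pose, the force, the opening and the grip force at its end. only (a regular expression) keeps the lines of the reply that match it, lines (a string "A,B") keeps lines A to B, and quiet returns only ok. Input that does not fit is refused with a message, and nothing moves.
- env.get_state(): the state, without advancing time (a new reading comes with each control period).
- cams.grab_frame(name): name is "scene" or "top" or "wrist"; returns a dict with "color" (384x512x3 uint8, blue, green, red), "intrinsics" (3x3 intrinsics, pixels), "pose" (4x4, takes a point from camera to world coordinates). Camera axes: x right, y down, z forward; pixel columns grow to the right and rows downward; lengths in mm; the calibration is good to about 2 mm. A picture is of the moment at which its call begins. There is no depth.
- workorder.sign_off(): hands the job in; it is judged then, once.
The state is a dict: "time": time; "joints": joint angles; "dq": joint speeds; "joint_torque": joint torques, N m; "tool_pos": TCP position; "eef_rot": TCP orientation; "contact_force": force on the tool from outside, world axes, zero at the start; "moment": the same for the moment, N m; "width": finger opening in mm; "grasp_force": force on a finger pad.
Only numpy, scipy, OpenCV 4.12 (cv2) and the standard library are available. Lean on these libraries where they do the work, as an engineer would, in place of code of your own. Each camera call takes 0.05 s, during which the arm holds its last target. There are 200 camera calls.

### The job

Lay the four loose stalagmite slabs flat in the black imaging tray in growth order for the photograph: start against the bedrock foot that already lies at one end, widest slab first, then each narrower one, finishing with the rounded tip, every slab with its wide end towards the foot. They should form one straight line down the middle of the tray, each joint closed up to within a centimetre; set them down gently, and leave the pebble, the core plug and the brush where they are.

Things in the scene. Friction and masses are not known exactly. Their poses are not given: they have to be found in the camera images.
- slab_a: The widest loose stalagmite slab, lying flat: brown rind, cream sawn face with growth layers doming to the narrow end. 56 mm long, 30 thick; steps in from 68 mm wide to 56 (parallel flanks 62 apart over the middle 26 mm). About 270 g. Origin: on the underside, mid wide end face; +x towards the narrow end, +y across, +z up.
- slab_b: The second widest loose stalagmite slab, lying flat: brown rind, cream sawn face with growth layers doming to the narrow end. 66 mm long, 30 thick; steps in from 55 mm wide to 45 (parallel flanks 50 apart over the middle 26 mm). About 255 g. Origin: on the underside, mid wide end face; +x towards the narrow end, +y across, +z up.
- slab_c: The third widest loose stalagmite slab, lying flat: brown rind, cream sawn face with growth layers doming to the narrow end. 50 mm long, 30 thick; steps in from 44 mm wide to 34 (parallel flanks 39 apart over the middle 26 mm). About 150 g. Origin: on the underside, mid wide end face; +x towards the narrow end, +y across, +z up.
- slab_d: The narrowest loose stalagmite slab, lying flat: brown rind, cream sawn face with growth layers doming to the narrow end. 58 mm long, 30 thick; steps in from 32 mm wide to 16 (parallel flanks 24 apart over the middle 26 mm). About 105 g. Its narrow end is the rounded tip. Origin: on the underside, mid wide end face; +x towards the narrow end, +y across, +z up.
- tray: Shallow black imaging tray with grey rim, fixed on the bench, lying across in front of the robot: 138 mm (its x) by 368 mm (its y, the long axis) outside; floor 4 mm thick; rim 4 mm thick, 12 mm high from the bench. Origin: under its centre at bench height; z up. The foot lies at one end, the scale bar at the other; which end varies.
- foot: The stalagmite's foot: a rough buff-brown block of cave floor, fixed in the tray at one end, on the tray's long centre line, 92 mm across the tray, 40 mm along it, 30 mm high. Origin: under its centre, on the tray floor; axes as the tray's.
- scale_bar: Black and white photo scale bar, fixed flat on the tray floor at the end away from the foot: 100 mm across the tray, 20 mm along it, 2 mm thick; its centre is 310 mm from the foot's along the tray. Origin: under its centre; axes as the tray's.
- cobble: Bystander: a loose grey rounded pebble, 44 mm across, 31 mm high, standing among the slabs. Origin: under its centre.
- core_plug: Bystander: a loose pale drill-core plug, a cylinder 25 mm across and 30 mm high standing on end. Origin: under its centre.
- brush: Bystander: a loose dusting brush about 150 mm long lying on the bench, handle towards its -x. Origin: under its middle.
Not all that is in view belongs to the job. Leave any yellow look-alike of the slab_a alone.

How it is judged (in metres and radians):
At the end, for the whole second after the job is handed in: All four slabs at rest, flat on the tray floor, within 12 mm and 0.15 rad of its long centre line; widest, second, third, tip from the foot on, each wide end towards the foot: first slab within 36 mm of the foot's centre, gaps between slabs under 14 mm (x of slab_a in the frame of tray between -0.012 and 0.012 m and z of slab_a in the frame of tray between 0 and 0.008 m and angle between each of slab_a, slab_b, slab_c, slab_d's own z axis and vertical below 0.1 rad and angle between the x axis of each of slab_a, slab_b, slab_c, slab_d and the y axis of tray, either way round below 0.15 rad and linear speed of each of slab_a, slab_b, slab_c, slab_d below 0.02 m/s and angular speed of each of slab_a, slab_b, slab_c, slab_d below 0.1 rad/s and x of slab_b in the frame of tray between -0.012 and 0.012 m and z of slab_b in the frame of tray between 0 and 0.008 m and x of slab_c in the frame of tray between -0.012 and 0.012 m and z of slab_c in the frame of tray between 0 and 0.008 m and x of slab_d in the frame of tray between -0.012 and 0.012 m and z of slab_d in the frame of tray between 0 and 0.008 m and horizontal distance between slab_a and foot below 0.036 m and x of slab_b in the frame of slab_a between 0.053 and 0.07 m and x of slab_c in the frame of slab_b between 0.063 and 0.08 m and x of slab_d in the frame of slab_c between 0.047 and 0.064 m); the robot touches nothing.
It fails at once if the pebble is pushed more than 20 mm from its place (distance of cobble from where it was at the start of the episode above 0.02 m).
It fails at once if the core plug is pushed more than 20 mm from its place (distance of core_plug from where it was at the start of the episode above 0.02 m).
It fails at once if the brush is pushed more than 20 mm from its place (distance of brush from where it was at the start of the episode above 0.02 m).
It fails at once if the core plug is knocked over (angle between core_plug's own z axis and vertical above 0.6 rad).
It fails at once if a slab is dropped or struck down on to the tray or bench (faster than 0.6 m/s within 30 mm of the bench) ((height (world z) of slab_a below 0.03 m and linear speed of slab_a above 0.6 m/s) or (height (world z) of slab_b below 0.03 m and linear speed of slab_b above 0.6 m/s) or (height (world z) of slab_c below 0.03 m and linear speed of slab_c above 0.6 m/s) or (height (world z) of slab_d below 0.03 m and linear speed of slab_d above 0.6 m/s)).
It also fails if it takes over 115 s, if anything falls off the work surface, if the arm or the gripper's body presses on something with over 40 N, if the wrist force passes 120 N, or if a joint passes its speed limit or range.

## Working session

There is one attempt and no reset: what is moved stays moved. The work goes in short steps, Python scripts to look and compute and a tool call to move; the robot and the scene stay as the last step left them, time stands still between calls to the robot, and variables do not carry over. Pictures are saved under pics/ and viewed, at most 14 in all, crops included, and the job is handed in when it is done.

```bash
mkdir -p pics; ls; python3 - <<'E'
from workcell import env,cams
import cv2
for n in("top","scene"):
    f=cams.grab_frame(n);cv2.imwrite(f"pics/{n}0.png",f["color"]);print(n,f["intrinsics"].tolist(),f["pose"].round(4).tolist())
s=env.get_state();print(s,env.tips_ahead)
E
```

```text
pics
top [[374.46243228705555, 0.0, 255.83519235519753], [0.0, 374.46243228705555, 192.02671881513908], [0.0, 0.0, 1.0]] [[-0.0104, -0.9872, 0.1589, 372.4303], [-0.9996, 0.0142, 0.0231, -13.5131], [-0.025, -0.1586, -0.987, 933.1571], [0.0, 0.0, 0.0, 1.0]]
scene [[491.5455796645222, 0.0, 258.7366613840914], [0.0, 491.5455796645222, 183.91748894830948], [0.0, 0.0, 1.0]] [[0.8415, 0.3799, -0.3841, 1001.8415], [0.5401, -0.604, 0.586, -712.5106], [-0.0094, -0.7006, -0.7135, 890.1383], [0.0, 0.0, 0.0, 1.0]]
{'time': 0.1, 'joints': array([-1.42682582e+00,  4.86895428e-02,  9.77712255e-02,  1.62203292e+00,
        1.14412214e-05,  1.44300831e+00]), 'dq': array([ 2.04097810e-04, -2.65363999e-03,  4.31180634e-03, -1.77811869e-05,
       -6.78774743e-04,  1.75616949e-04]), 'joint_torque': array([ 2.82133180e-03, -3.39849257e+01,  3.20936501e+01,  1.57668698e-02,
       -1.52911834e-04, -4.28992266e-06]), 'tool_pos': array([ 140.84685659, -505.22387232,  252.23588613]), 'eef_rot': array([ 9.90782034e-01,  1.35461434e-01, -2.99744810e-06, -1.07746756e-03]), 'contact_force': array([-0.53276147, -0.38260946,  0.61013339]), 'moment': array([ 0.01713256, -0.02790825, -0.0021593 ]), 'grasp_force': 0.0, 'width': 85.48330439228033} 22.0
```

View pics/top0.png

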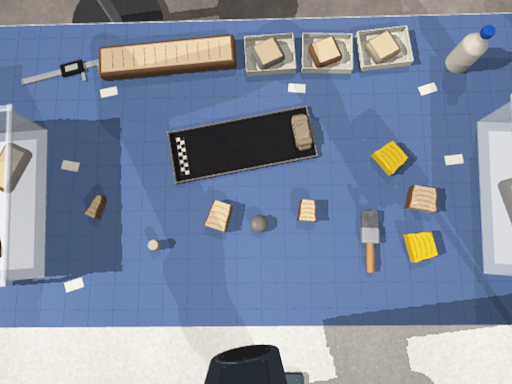

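View pics/scene0.png

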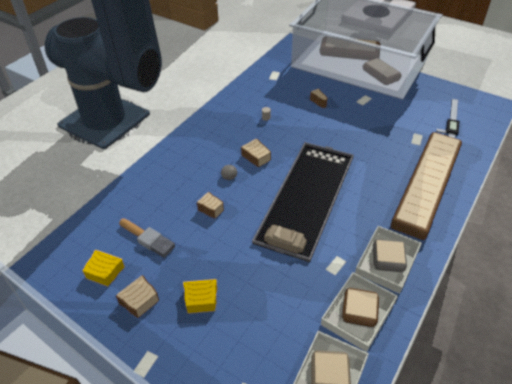

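```bash
cat > h.py <<'E'
import numpy as np,cv2
from workcell import env,cams
from scipy.spatial.transform import Rotation as R
def ray(f,uv,z):
    uv=np.atleast_2d(uv).astype(float);K,P=f["intrinsics"],f["pose"]
    d=np.c_[uv,np.ones(len(uv))]@np.linalg.inv(K).T@P[:3,:3].T
    o=P[:3,3];return (o+d*((z-o[2])/d[:,2])[:,None])[:,:2]
def proj(f,p):
    P=np.linalg.inv(f["pose"]);c=P[:3,:3]@np.array(p,float)+P[:3,3];u=f["intrinsics"]@c;return u[:2]/u[2]
E
python3 - <<'E'
from h import *
f=cams.grab_frame("top");im=f["color"]
c=[(422,199),(219,215),(308,210),(96,206)]
t=[cv2.resize(im[v-25:v+25,u-25:u+25],(390,290) if 0 else (290,290),interpolation=cv2.INTER_CUBIC) for u,v in c]
cv2.imwrite("pics/crop1.png",np.vstack([np.hstack(t[:2]),np.hstack(t[2:])]))
hsv=cv2.cvtColor(im,cv2.COLOR_BGR2HSV)
# cream: bright, warm, low-mod saturation
m=((hsv[...,0]<28)&(hsv[...,2]>150)&(hsv[...,1]>30)&(hsv[...,1]<150)).astype(np.uint8)
m=cv2.morphologyEx(m,cv2.MORPH_CLOSE,np.ones((5,5)))
cn,_=cv2.findContours(m,cv2.RETR_EXTERNAL,cv2.CHAIN_APPROX_NONE)
for k in cn:
    if cv2.contourArea(k)<20: continue
    w=ray(f,k[:,0],30);(cx,cy),(a,b),g=cv2.minAreaRect(w.astype(np.float32))
    print(k[:,0].mean(0).round(),"world",round(cx),round(cy),"size",round(a+2.4),round(b+2.4),"ang",round(g))
for n,(u,v),z in[("traycorners",(168,132),12),("",(308,107),12),("",(318,155),12),("",(176,183),12),("foot",(303,132),34),("bar",(182,157),6)]: print(n,ray(f,(u,v),z).round())
E
```

```text
[370. 257.] world 359 -259 size 19 73 ang 87
[153. 245.] world 393 256 size 24 22 ang 2
[307. 211.] world 471 -116 size 41 53 ang 88
[218. 216.] world 463 99 size 54 69 ang 71
[ 94. 206.] world 489 404 size 24 54 ang 61
[423. 198.] world 498 -398 size 65 60 ang 78
[  2. 168.] world 588 645 size 116 13 ang 6
[301. 131.] world 670 -107 size 88 40 ang 8
[323.  53.] world 882 -172 size 78 75 ang 21
[165.  54.] world 888 243 size 72 353 ang 4
[267.  50.] world 892 -26 size 66 62 ang 25
[382.  46.] world 896 -322 size 70 82 ang 24
[66. 18.] world 997 513 size 35 23 ang 69
[456.   6.] world 1002 -518 size 191 40 ang 88
[406.   5.] world 1012 -389 size 28 36 ang 29
traycorners [[680. 233.]]
 [[ 741. -129.]]
 [[ 613. -150.]]
 [[547. 209.]]
foot [[ 667. -111.]]
bar [[615. 196.]]
```

View pics/crop1.png

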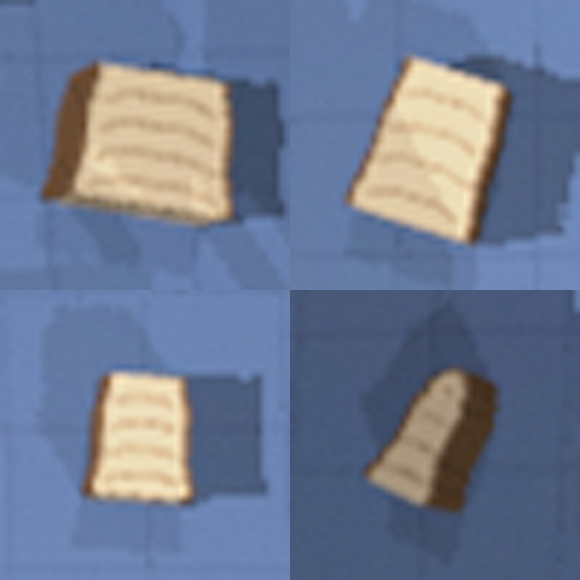

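Slab candidates in the top view: the pieces at (422,199), (390,157) and (421,247). Only (422,199) is cream with a brown rind, so it is slab_a; the other two are yellow look-alikes. Slab_b is at (219,215), slab_c at (308,210) and slab_d at (96,206). The crops show all the layers doming to image-up, so every narrow end points towards world +x. The foot is at the right, -y end of the tray (301,131). Its distance to the bar measures 308 mm against 310 mm given, which agrees.

The rows are not in the units I measure in: shifts go in shares of 62.5 mm and turns go in shares of 45 degrees. I convert before sending: 52.8 mm is 0.8448, 7.4 mm is 0.1184.

```bash
cat > q.py <<'E'
# remaining move in tool axes to target: x y z psi(deg, tool x heading)
import sys;from h import *
s=env.get_state();r=R.from_quat(s["eef_rot"]);m=r.as_matrix();t=list(map(float,sys.argv[1:5]))
c,sn=np.cos(np.radians(t[3])),np.sin(np.radians(t[3]))
T=np.array([[c,sn,0],[sn,-c,0],[0,0,-1]])
print("t",round(s["time"],2),"pos",s["tool_pos"].round(1),"psi",np.degrees(np.arctan2(m[1,0],m[0,0])).round(1),"j6",s["joints"][5].round(2),"w",round(s["width"],1),"g",round(s["grasp_force"],1))
print("d",(m.T@(np.array(t[:3])-s["tool_pos"])).round(1),"rv",(R.from_matrix(m.T@T)).as_rotvec().round(3),"d after turn",(T.T@(np.array(t[:3])-s["tool_pos"])).round(1))
E
```

Request:
send_path:
  ticks: {"plan": [[0.8448,-0.0176,0.1184,0,0,0],[0.8448,-0.0176,0.1184,0,0,0],[0.8448,-0.0176,0.1184,0,0,0],[0.8448,-0.0176,0.1184,0,0,0],[0.8448,-0.0176,0.1184,0,0,0],[0.8448,-0.0176,0.1184,0,0,0],[0.8448,-0.0176,0.1184,0,0,0]]}
  finger_gap: 85

```text
time: 1.02
tool_pos: [496.3, -398.2, 200.7]
eef_rot: [0.991, 0.136, -0.0, -0.0]
contact_force: [-0.2, -0.4, -0.5]
width: 85.1
grasp_force: 0.0
```

Request:
send_path:
  ticks: {"plan": [[0,0,0,0,0,0.1744],[0,0,0,0,0,0.1744],[0,0,0,0,0,0.1744],[0,0,0,0,0,0]]}

```text
time: 1.52
tool_pos: [494.8, -398.8, 200.8]
eef_rot: [0.998, -0.069, -0.0, -0.0]
contact_force: [0.2, -0.7, 0.6]
width: 85.0
grasp_force: 0.0
```

```bash
python3 q.py 495 -398 200 -8; python3 - <<'E'
from h import *
f=cams.grab_frame("wrist");cv2.imwrite("pics/w1.png",f["color"]);print(f["intrinsics"].round(1).tolist(),f["pose"].round(3).tolist())
E
```

```text
t 1.52 pos [ 494.8 -398.8  200.8] psi -7.9 j6 2.5 w 85.0 g 0.0
d [ 0.1 -0.9  0.8] rv [-0.001  0.001  0.002] d after turn [ 0.1 -0.9  0.8]
[[283.6, 0.0, 254.3], [0.0, 283.6, 191.1], [0.0, 0.0, 1.0]] [[-0.137, -0.956, -0.26, 560.305], [-0.991, 0.131, 0.037, -407.969], [-0.001, 0.263, -0.965, 320.256], [0.0, 0.0, 0.0, 1.0]]
```

View pics/w1.png

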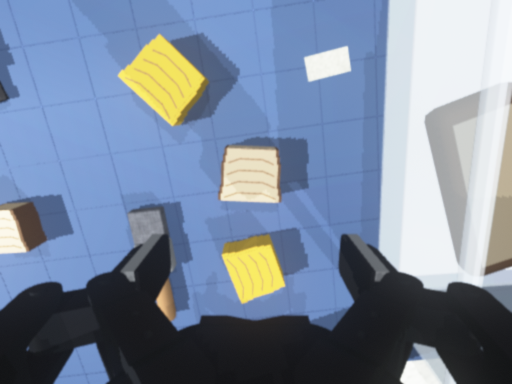

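The wrist view shows slab_a at (250,174): cream, brown rind, layers doming to image-up. The yellow look-alikes are at (163,80) and (254,268), clear of the fingers.

```bash
cat > m.py <<'E'
# measure cream top face near x y with heading guess: x y psi cam z length width
import sys;from h import *
x,y,g=map(float,sys.argv[1:4]);cam=sys.argv[4];z=float(sys.argv[5])
f=cams.grab_frame(cam);im=f["color"];hsv=cv2.cvtColor(im,cv2.COLOR_BGR2HSV)
m=((hsv[...,0]<30)&(hsv[...,2]>100)&(hsv[...,1]>20)&(hsv[...,1]<150)).astype(np.uint8)
m=cv2.morphologyEx(m,cv2.MORPH_CLOSE,np.ones((3,3)));m=cv2.morphologyEx(m,cv2.MORPH_OPEN,np.ones((3,3)))
cn,_=cv2.findContours(m,cv2.RETR_EXTERNAL,cv2.CHAIN_APPROX_NONE)
p=proj(f,(x,y,z));k=max((c for c in cn if cv2.contourArea(c)>150),key=lambda c:cv2.pointPolygonTest(c,p.tolist(),True))
w=ray(f,k[:,0],z).astype(np.float32);(cx,cy),(a,b),an=cv2.minAreaRect(w)
an=min((an+90*i for i in range(-4,5)),key=lambda q:abs((q-g+180)%360-180))
u=np.array([np.cos(np.radians(an)),np.sin(np.radians(an))]);v=np.array([-u[1],u[0]])
l=w@u;s=w@v;end=lambda q:np.ptp(s[q]).round(1)
print("predpx",p.round(),"centre",round(cx,1),round(cy,1),"psi",round(an,1),"len",np.ptp(l).round(1),"wid",np.ptp(s).round(1),"w@wide",end(l<l.min()+8),"w@narrow",end(l>l.max()-8),"wide-end mid",(u*l.min()+v*(s.max()+s.min())/2).round(1))
E
python3 m.py 498 -398 -8 wrist 30; python3 m.py 498 -398 -8 top 30
```

```text
predpx [253. 176.] centre 500.7 -395.4 psi -10.2 len 58.0 wid 65.3 w@wide 65.3 w@narrow 53.4 wide-end mid [ 472.2 -390.3]
predpx [424. 198.] centre 497.6 -392.5 psi -10.4 len 61.5 wid 72.5 w@wide 71.7 w@narrow 57.7 wide-end mid [ 467.4 -387. ]
```

To row units: 50 mm is 0.8, 4.5 mm is 0.072, 0.04 rad / 0.7854 = 0.0509.

Request:
send_path:
  ticks: {"plan": [[0,0,0,0,0,0.0509],[0.072,-0.0688,0.64,0,0,0],[0,0,0.8,0,0,0],[0,0,0.64,0,0,0],[0,0,0.4,0,0,0],[0,0,0.192,0,0,0],[0,0,0.112,0,0,0],[0,0,0,0,0,0]]}
  finger_gap: 85

```text
time: 2.68
tool_pos: [500.4, -396.0, 28.2]
eef_rot: [0.996, -0.089, 0.0, 0.0]
contact_force: [-0.5, 0.0, 0.1]
width: 84.5
grasp_force: 0.0
```

```bash
python3 q.py 500.5 -395.4 27 -10.2
```

```text
t 2.67 pos [ 500.4 -396.    28.2] psi -10.3 j6 2.55 w 84.5 g 0.0
d [-0.  -0.6  1.2] rv [ 0.001 -0.001 -0.001] d after turn [-0.  -0.6  1.2]
```

To row units: 1 mm is 0.016.

Request:
send_path:
  ticks: {"plan": [[0,0,0.016,0,0,0],[0,0,0,0,0,0],[0,0,0,0,0,0],[0,0,0,0,0,0],[0,0,0,0,0,0]]}
  finger_gap: 50
  clamp_n: 50

```text
time: 3.3
tool_pos: [501.0, -396.5, 28.2]
eef_rot: [0.996, -0.089, 0.001, 0.001]
contact_force: [-0.0, 0.7, 5.4]
width: 61.0
grasp_force: 58.2
```

Request:
send_path:
  ticks: {"plan": [[0,0,-0.16,0,0,0],[0,0,-0.4,0,0,0],[0,0,-0.64,0,0,0],[0,0,-0.64,0,0,0],[0,0,-0.32,0,0,0],[0,0,0,0,0,0]]}

```text
time: 4.05
tool_pos: [500.7, -396.3, 163.3]
eef_rot: [0.996, -0.089, 0.001, 0.001]
contact_force: [-0.3, -1.1, -2.2]
width: 61.1
grasp_force: 57.4
```

```bash
python3 q.py 600 -150 160 99.6
```

```text
t 4.05 pos [ 500.7 -396.3  163.3] psi -10.3 j6 2.55 w 61.1 g 57.4
d [  53.8 -260.     2.9] rv [ 0.004  0.    -1.918] d after turn [226.3 139.    3.3]
```

To row units: -40.8 mm is -0.6528, 10.3 mm is 0.1648.

Request:
send_path:
  ticks: {"plan": [[0.1648,-0.6528,0,0,0,0],[0.1648,-0.6528,0,0,0,0],[0.1648,-0.6528,0,0,0,0],[0.1648,-0.6528,0,0,0,0],[0.1648,-0.6528,0,0,0,0],[0.1648,-0.6528,0,0,0,0],[0.1648,-0.6528,0,0,0,0],[0.1648,-0.6528,0,0,0,0]]}

```text
time: 5.05
tool_pos: [638.3, -87.5, 158.3]
eef_rot: [0.996, -0.09, -0.003, -0.0]
contact_force: [-0.2, 0.4, -2.7]
width: 60.9
grasp_force: 57.3
```

Request:
send_path:
  ticks: {"plan": [[0,0,0,0,0,-0.2228],[0,0,0,0,0,-0.2228],[0,0,0,0,0,-0.2228],[0,0,0,0,0,-0.2228],[0,0,0,0,0,-0.2228],[0,0,0,0,0,-0.2228]]}

```text
time: 5.8
tool_pos: [637.8, -88.8, 158.2]
eef_rot: [0.905, 0.424, -0.002, -0.002]
contact_force: [-0.1, 0.5, -2.9]
width: 61.0
grasp_force: 57.3
```

Request:
send_path:
  ticks: {"plan": [[0,0,0,0,0,-0.2228],[0,0,0,0,0,-0.2228],[0,0,0,0,0,-0.2228],[0,0,0,0,0,-0.2228],[0,0,0,0,0,-0.2139],[0,0,0,0,0,0]]}

```text
time: 6.55
tool_pos: [637.9, -88.8, 158.7]
eef_rot: [0.646, 0.763, -0.001, -0.002]
contact_force: [0.1, 1.0, -3.0]
width: 60.9
grasp_force: 57.3
```

```bash
python3 q.py 659 -62 120 99.6; python3 - <<'E'
from h import *
fs=[cams.grab_frame(n) for n in("wrist","top")]
cv2.imwrite("pics/w2.png",fs[0]["color"])
for f in fs:
    hsv=cv2.cvtColor(f["color"],cv2.COLOR_BGR2HSV)
    m=(hsv[...,2]<45).astype(np.uint8);m=cv2.morphologyEx(m,cv2.MORPH_OPEN,np.ones((3,3)))
    cn,_=cv2.findContours(m,cv2.RETR_EXTERNAL,cv2.CHAIN_APPROX_SIMPLE)
    for k in cn:
        if cv2.contourArea(k)>800:
            w=ray(f,k[:,0],4).astype(np.float32);print(cv2.boundingRect(k),cv2.minAreaRect(w))
E
```

```text
t 6.55 pos [637.9 -88.8 158.7] psi 99.5 j6 1.16 w 60.9 g 57.3
d [22.9 25.4 38.6] rv [-0.004 -0.002 -0.001] d after turn [22.9 25.2 38.7]
(393, 281, 110, 103) ((870.4693603515625, -245.41058349609375), (71.93509674072266, 188.2389678955078), 58.19191360473633)
(6, 281, 111, 103) ((465.95648193359375, -315.8899841308594), (191.2036895751953, 72.37449645996094), 50.43750762939453)
(244, 0, 124, 188) ((665.3599853515625, -1.1346511840820312), (96.87174224853516, 167.4103240966797), 2.74054217338562)
(170, 119, 83, 62) ((635.8839111328125, 113.08704376220703), (125.90388488769531, 218.63116455078125), 10.294947624206543)
```

View pics/w2.png

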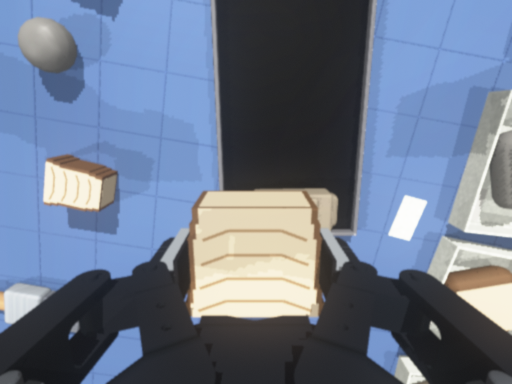

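The wrist view shows slab_a held squarely between the pads with its narrow end towards the bar. The empty tray lies ahead of it, with rims near columns 214 and 372. The foot is partly hidden at (295,208), and slab_c is at (78,183). Next I fit the rim lines for the centre line.

```bash
python3 - <<'E'
from h import *
f=cams.grab_frame("wrist");hsv=cv2.cvtColor(f["color"],cv2.COLOR_BGR2HSV)
blk=hsv[...,2]<45; blue=(hsv[...,0]>95)&(hsv[...,0]<130)&(hsv[...,1]>90)
def fit(uv,z):
    w=ray(f,np.array(uv),z).astype(np.float32);vx,vy,x,y=cv2.fitLine(w,cv2.DIST_HUBER,0,.01,.01).ravel()
    if vy<0:vx,vy=-vx,-vy
    return np.degrees(np.arctan2(vy,vx)),x-vx/vy*y   # heading, x at y=0
L=[];Rr=[];Lo=[];Ro=[]
for r in range(5,170,3):
    c=np.where(blk[r,180:420])[0]+180;L.append((c.min(),r));Rr.append((c.max()+1,r))
    b=np.where(blue[r,:c.min()])[0];Lo.append((b.max()+1,r));b=np.where(blue[r,c.max():])[0]+c.max();Ro.append((b.min(),r))
for n,a,b,z in(("inner floor",L,Rr,4),("outer rim",Lo,Ro,12)):
    A,B=fit(a,z),fit(b,z);h=np.radians((A[0]+B[0])/2);print(n,A,B,"width",(B[1]-A[1])*np.sin(h),"mid x@y0",(A[1]+B[1])/2)
# right inner corner near foot
print("corner outer", ray(f,(356,235),12))
t=cams.grab_frame("top");hs=cv2.cvtColor(t["color"],cv2.COLOR_BGR2HSV)
E
```

```text
inner floor (np.float32(90.154015), np.float32(619.61194)) (np.float32(99.85876), np.float32(720.17444)) width 100.178856 mid x@y0 669.8932
outer rim (np.float32(100.28203), np.float32(585.83777)) (np.float32(100.301414), np.float32(726.24457)) width 138.14778 mid x@y0 656.04114
corner outer [[ 748.43920336 -123.27196367]]
```

```bash
python3 q.py 664.6 -51.9 60 100.3
```

```text
t 6.75 pos [638.9 -89.1 160.5] psi 99.5 j6 1.16 w 61.0 g 57.3
d [ 32.3  31.7 100.5] rv [-0.002 -0.001 -0.013] d after turn [ 32.   32.  100.5]
```

To row units: 40 mm is 0.64, 20 mm is 0.32, -0.013 rad / 0.7854 = -0.0166.

Request:
send_path:
  ticks: {"plan": [[0.256,0.256,0,0,0,-0.0166],[0.256,0.256,0,0,0,0],[0,0,0.64,0,0,0],[0,0,0.64,0,0,0],[0,0,0.32,0,0,0],[0,0,0,0,0,0],[0,0,0,0,0,0]]}

```text
time: 7.62
tool_pos: [666.6, -52.4, 63.6]
eef_rot: [0.64, 0.768, 0.001, 0.001]
contact_force: [0.6, 0.7, -2.1]
width: 61.0
grasp_force: 57.2
```

```bash
python3 q.py 664.6 -51.9 33 100.3; python3 - <<'E'
from h import *
f=cams.grab_frame("top");cv2.imwrite("pics/t3.png",cv2.resize(f["color"][90:200,160:340],(720,440),interpolation=cv2.INTER_CUBIC))
E
```

```text
t 7.62 pos [666.6 -52.4  63.6] psi 100.3 j6 1.21 w 61.0 g 57.2
d [ 0.9 -2.  30.6] rv [0.003 0.001 0.001] d after turn [ 0.9 -1.9 30.6]
```

View pics/t3.png

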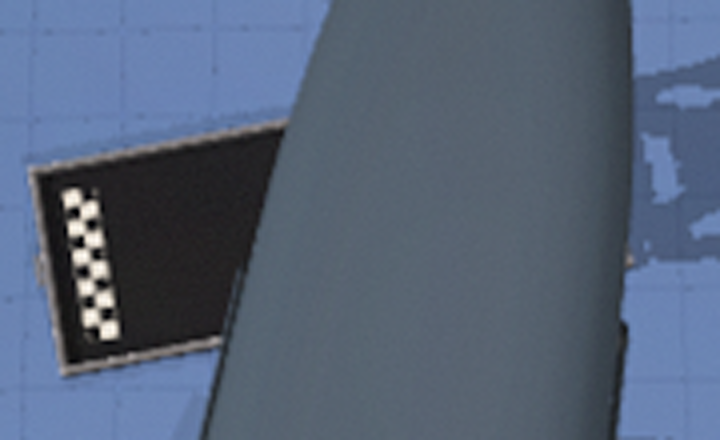

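The arm hides the placing area in the top view; only the scale bar, at about (90,265) in the crop, is visible. I lower the slab gently by feel.

To row units: 8 mm is 0.128, 6 mm is 0.096.

Request:
send_path:
  ticks: {"plan": [[0.016,-0.032,0.128,0,0,0],[0,0,0.128,0,0,0],[0,0,0.096,0,0,0],[0,0,0.064,0,0,0],[0,0,0.032,0,0,0],[0,0,0,0,0,0],[0,0,0,0,0,0]]}

```text
time: 8.55
tool_pos: [663.4, -51.5, 33.8]
eef_rot: [0.64, 0.768, 0.0, 0.0]
contact_force: [-0.2, -0.6, -2.7]
width: 61.1
grasp_force: 57.3
```

```bash
python3 q.py 664.6 -51.9 32.5 100.3; python3 - <<'E'
from h import *
f=cams.grab_frame("scene");cv2.imwrite("pics/s4.png",cv2.resize(f["color"][130:280,180:400],(792,540),interpolation=cv2.INTER_CUBIC))
E
```

```text
t 8.55 pos [663.4 -51.5  33.8] psi 100.4 j6 1.21 w 61.1 g 57.3
d [-0.6  1.1  1.3] rv [0.001 0.    0.001] d after turn [-0.6  1.1  1.3]
```

View pics/s4.png

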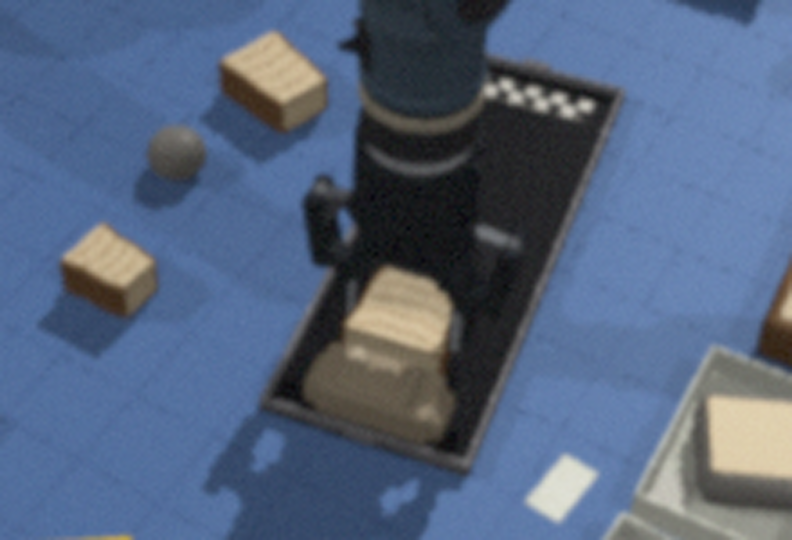

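The scene view shows slab_a in front of the foot, on the centre line and hovering just above the floor. I lower the last bit and release.

To row units: 1 mm is 0.016, 0.7 mm is 0.0112.

Request:
send_path:
  ticks: {"plan": [[0,0,0.016,0,0,0],[0,0,0.0112,0,0,0],[0,0,0,0,0,0]]}

```text
time: 8.98
tool_pos: [663.3, -51.5, 32.3]
eef_rot: [0.64, 0.768, 0.0, 0.0]
contact_force: [-0.7, -0.3, 0.3]
width: 60.9
grasp_force: 57.4
```

Request:
send_path:
  ticks: {"plan": [[0,0,0,0,0,0],[0,0,0,0,0,0],[0,0,0,0,0,0],[0,0,0,0,0,0]]}
  finger_gap: 80

```text
time: 9.48
tool_pos: [663.3, -51.5, 32.0]
eef_rot: [0.64, 0.768, 0.0, 0.0]
contact_force: [-0.8, -0.2, -0.3]
width: 80.2
grasp_force: 0.0
```

Request:
send_path:
  ticks: {"plan": [[0,0,-0.24,0,0,0],[0,0,-0.64,0,0,0],[0,0,-0.8,0,0,0],[0,0,-0.8,0,0,0],[0,0,0,0,0,0]]}
  finger_gap: 80

```text
time: 10.1
tool_pos: [666.6, -52.0, 195.5]
eef_rot: [0.64, 0.768, 0.003, 0.006]
contact_force: [1.1, -0.6, -0.2]
width: 80.0
grasp_force: 0.0
```

```bash
python3 q.py 464 99 190 162;python3 q.py 659 -60 190 100.3; python3 m.py 664.6 -51.9 100.3 wrist 34
```

```text
t 10.1 pos [666.6 -52.  195.5] psi 100.4 j6 1.21 w 80.0 g 0.0
d [ 185.1 -172.1    2.4] rv [ 0.009  0.011 -1.076] d after turn [239.4  81.1   5.5]
t 10.1 pos [666.6 -52.  195.5] psi 100.4 j6 1.21 w 80.0 g 0.0
d [-6.4 -9.   5.4] rv [0.013 0.005 0.001] d after turn [-6.5 -8.9  5.5]
predpx [250. 181.] centre 668.8 -72.5 psi -259.7 len 103.9 wid 86.6 w@wide 74.5 w@narrow 55.7 wide-end mid [ 678.1 -123.5]
```

Request:
send_path:
  ticks: {"plan": [[0.592,-0.5504,0,0,0,0],[0.592,-0.5504,0,0,0,0],[0.592,-0.5504,0,0,0,0],[0.592,-0.5504,0,0,0,0],[0.592,-0.5504,0,0,0,0],[0,0,0,0,0,0]]}
  finger_gap: 80

```text
time: 10.9
tool_pos: [457.1, 101.1, 185.4]
eef_rot: [0.639, 0.769, -0.001, -0.002]
contact_force: [1.2, -0.7, -0.9]
width: 80.0
grasp_force: 0.0
```

Request:
send_path:
  ticks: {"plan": [[0,0,0,0,0,-0.2279],[0,0,0,0,0,-0.2279],[0,0,0,0,0,-0.2279],[0,0,0,0,0,-0.2279],[0,0,0,0,0,-0.2279],[0,0,0,0,0,-0.2279],[0,0,0,0,0,0]]}

```text
time: 11.78
tool_pos: [460.9, 99.0, 186.1]
eef_rot: [0.159, 0.987, -0.0, -0.0]
contact_force: [-0.2, -0.6, -0.7]
width: 79.6
grasp_force: 0.0
```

```bash
python3 m.py 463 99 -19 wrist 30; python3 q.py 463 99 60 162;
python3 - <<'E'
from h import *
f=cams.grab_frame("top");cv2.imwrite("pics/t5.png",cv2.resize(f["color"][90:260,140:340],(800,680)[:2] if 0 else (700,595),interpolation=cv2.INTER_CUBIC))
E
```

```text
predpx [255. 185.] centre 461.8 102.1 psi -18.2 len 67.7 wid 53.8 w@wide 53.6 w@narrow 43.2 wide-end mid [429.7 112.7]
t 11.82 pos [460.9  99.1 186.2] psi 161.7 j6 0.39 w 80.0 g 0.0
d [ -2.1   0.7 126.2] rv [-0.001 -0.001 -0.005] d after turn [ -2.    0.6 126.2]
```

View pics/t5.png

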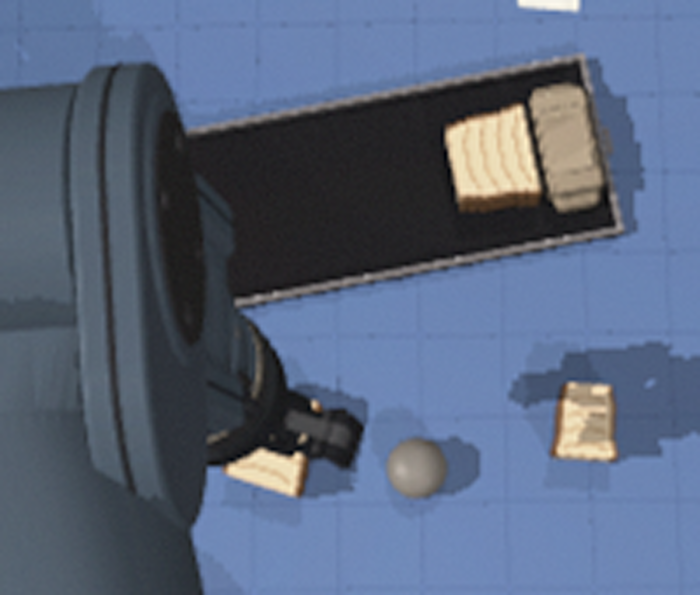

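Slab_a sits flat against the foot at (495,155) in the crop, layers doming away from it. The cobble is at (415,465), clear of the finger near (330,435). Slab_b measures 67.7 x 53.8 mm against 66 x 55 given, so I grasp it.

To row units: 50 mm is 0.8, 40 mm is 0.64.

Request:
send_path:
  ticks: {"plan": [[0,0.048,0.64,0,0,0],[0,0,0.8,0,0,0],[0,0,0.48,0,0,0],[0,0,0.32,0,0,0],[0,0,0.192,0,0,0],[0,0,0.08,0,0,0],[0,0,0,0,0,0]]}
  finger_gap: 70

```text
time: 12.75
tool_pos: [462.0, 102.4, 30.2]
eef_rot: [0.157, 0.988, 0.0, 0.0]
contact_force: [0.5, 0.7, 0.2]
width: 69.8
grasp_force: 0.0
```

```bash
python3 q.py 461.8 102.1 28.5 161.8
```

```text
t 12.75 pos [462.  102.4  30.2] psi 161.9 j6 0.39 w 69.8 g 0.0
d [ 0.1 -0.3  1.7] rv [0.    0.001 0.001] d after turn [ 0.1 -0.3  1.7]
```

Request:
send_path:
  ticks: {"plan": [[0,0,0,0,0,0],[0,0,0,0,0,0],[0,0,0,0,0,0],[0,0,0,0,0,0],[0,0,0,0,0,0]]}
  finger_gap: 38
  clamp_n: 50

```text
time: 13.38
tool_pos: [462.9, 102.5, 31.2]
eef_rot: [0.157, 0.988, 0.0, 0.001]
contact_force: [-0.4, 0.7, 5.9]
width: 48.7
grasp_force: 55.7
```

Request:
send_path:
  ticks: {"plan": [[0,0,-0.16,0,0,0],[0,0,-0.4,0,0,0],[0,0,-0.64,0,0,0],[0,0,-0.64,0,0,0],[0,0,-0.32,0,0,0],[0,0,0,0,0,0]]}

```text
time: 14.12
tool_pos: [462.5, 102.5, 166.3]
eef_rot: [0.157, 0.988, 0.0, 0.001]
contact_force: [-0.3, 0.7, -2.3]
width: 48.8
grasp_force: 54.9
```

```bash
python3 q.py 600 -2 160 280.3
```

```text
t 14.12 pos [462.5 102.5 166.3] psi 161.9 j6 0.39 w 48.8 g 54.9
d [-163.2  -56.6    6.6] rv [-2.000e-03  3.000e-03 -2.066e+00] d after turn [ 127.4 -116.6    6.3]
```

To row units: -41.5 mm is -0.664, -4.8 mm is -0.0768, -0.172 rad / 0.7854 = -0.219.

Request:
send_path:
  ticks: {"plan": [[-0.664,-0.0768,0,0,0,0],[-0.664,-0.0768,0,0,0,0],[-0.664,-0.0768,0,0,0,0],[-0.664,-0.0768,0,0,0,0],[-0.664,-0.0768,0,0,0,0],[0,0,0,0,0,-0.219],[0,0,0,0,0,-0.219],[0,0,0,0,0,-0.219]]}

```text
time: 15.12
tool_pos: [650.0, 15.1, 161.2]
eef_rot: [-0.103, 0.995, 0.001, -0.003]
contact_force: [-0.6, 0.4, -2.2]
width: 48.9
grasp_force: 54.8
```

Request:
send_path:
  ticks: {"plan": [[0,0,0,0,0,-0.219],[0,0,0,0,0,-0.219],[0,0,0,0,0,-0.219],[0,0,0,0,0,-0.219],[0,0,0,0,0,-0.219],[0,0,0,0,0,-0.219],[0,0,0,0,0,-0.219],[0,0,0,0,0,-0.219]]}

```text
time: 16.12
tool_pos: [649.8, 15.3, 161.5]
eef_rot: [0.711, -0.703, -0.002, 0.002]
contact_force: [-0.8, -0.3, -2.6]
width: 48.7
grasp_force: 54.8
```

Request:
send_path:
  ticks: {"plan": [[0,0,0,0,0,-0.219],[0,0,0,0,0,0]]}

```text
time: 16.38
tool_pos: [650.0, 15.3, 162.0]
eef_rot: [0.766, -0.642, -0.002, 0.001]
contact_force: [0.5, 0.2, -3.6]
width: 49.0
grasp_force: 54.8
```

```bash
python3 q.py 652.4 15.4 65 280.3
```

```text
t 16.38 pos [650.   15.3 162. ] psi -79.9 j6 -1.83 w 49.0 g 54.8
d [ 0.4 -2.8 97. ] rv [ 0.005  0.001 -0.004] d after turn [ 0.3 -2.4 97. ]
```

To row units: 40 mm is 0.64, 35 mm is 0.56, -0.004 rad / 0.7854 = -0.0051.

Request:
send_path:
  ticks: {"plan": [[0.0048,-0.0384,0.64,0,0,-0.0051],[0,0,0.56,0,0,0],[0,0,0.32,0,0,0],[0,0,0,0,0,0]]}

```text
time: 16.88
tool_pos: [651.5, 15.5, 66.6]
eef_rot: [0.768, -0.641, -0.003, 0.002]
contact_force: [-0.3, -1.1, -2.6]
width: 48.8
grasp_force: 54.7
```

```bash
python3 q.py 652.4 15.4 37 280.3
```

```text
t 16.88 pos [651.5  15.5  66.6] psi -79.7 j6 -1.83 w 48.8 g 54.7
d [ 0.3 -1.  29.6] rv [0.006 0.002 0.   ] d after turn [ 0.2 -0.9 29.6]
```

To row units: 9 mm is 0.144, 6 mm is 0.096.

Request:
send_path:
  ticks: {"plan": [[0,-0.016,0.144,0,0,0],[0,0,0.144,0,0,0],[0,0,0.096,0,0,0],[0,0,0.048,0,0,0],[0,0,0.024,0,0,0],[0,0,0,0,0,0],[0,0,0,0,0,0]]}

```text
time: 17.75
tool_pos: [655.0, 15.4, 41.6]
eef_rot: [0.768, -0.64, 0.0, -0.0]
contact_force: [-0.8, -0.0, -2.6]
width: 49.4
grasp_force: 54.8
```

```bash
python3 q.py 652.4 15.4 35.5 280.3; python3 - <<'E'
from h import *
f=cams.grab_frame("wrist");cv2.imwrite("pics/w6.png",f["color"])
E
```

```text
t 17.75 pos [655.   15.4  41.6] psi -79.6 j6 -1.83 w 49.4 g 54.8
d [-0.5  2.6  6.1] rv [-0.001 -0.     0.002] d after turn [-0.4  2.6  6.1]
```

View pics/w6.png

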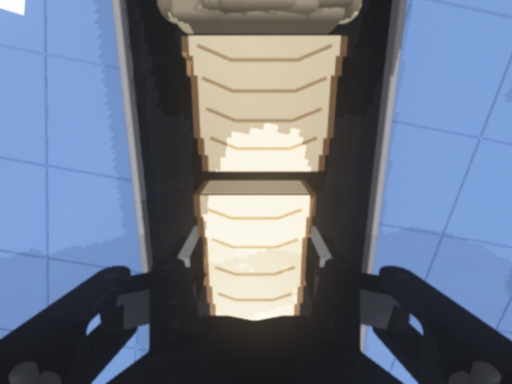

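The wrist view shows slab_b's wide end facing slab_a's narrow end, with a small gap at rows 172–182. Both lie close to the tray mid-line: column 264 for a, 257 for b.

To row units: 3 mm is 0.048, 1.5 mm is 0.024.

Request:
send_path:
  ticks: {"plan": [[0,0.024,0.048,0,0,0],[0,0,0.032,0,0,0],[0,0,0.0112,0,0,0],[0,0,0,0,0,0]]}

```text
time: 18.3
tool_pos: [653.3, 15.2, 35.5]
eef_rot: [0.768, -0.64, -0.0, 0.0]
contact_force: [-0.1, 0.2, -2.1]
width: 48.8
grasp_force: 54.9
```

Request:
send_path:
  ticks: {"plan": [[0,0,0.0112,0,0,0],[0,0,0,0,0,0]]}

```text
time: 18.55
tool_pos: [653.5, 15.2, 35.3]
eef_rot: [0.768, -0.64, 0.0, -0.0]
contact_force: [-0.2, -0.1, -0.4]
width: 49.4
grasp_force: 55.1
```

Request:
send_path:
  ticks: {"plan": [[0,0,0,0,0,0],[0,0,0,0,0,0],[0,0,0,0,0,0],[0,0,0,0,0,0]]}
  finger_gap: 70

```text
time: 19.05
tool_pos: [653.4, 15.2, 35.1]
eef_rot: [0.768, -0.64, 0.0, -0.0]
contact_force: [0.7, -0.5, 0.5]
width: 70.1
grasp_force: 0.0
```

Request:
send_path:
  ticks: {"plan": [[0,0,-0.24,0,0,0],[0,0,-0.64,0,0,0],[0,0,-0.8,0,0,0],[0,0,-0.8,0,0,0],[0,0,0,0,0,0]]}

```text
time: 19.68
tool_pos: [656.8, 14.9, 198.5]
eef_rot: [0.768, -0.64, 0.006, -0.004]
contact_force: [0.3, -0.1, 1.0]
width: 70.0
grasp_force: 0.0
```

```bash
python3 m.py 652.4 15.4 100.3 wrist 34; python3 q.py 471 -116 190 178
```

```text
predpx [260. 182.] centre 652.9 15.2 psi -259.5 len 69.7 wid 54.4 w@wide 54.2 w@narrow 44.4 wide-end mid [659.3 -19.1]
t 19.73 pos [655.4  15.  195. ] psi -79.6 j6 -1.83 w 70.0 g 0.0
d [ 95.6 205.1   3.6] rv [-0.008  0.006  1.787] d after turn [ 179.7 -137.4    5. ]
```

To row units: 41 mm is 0.656, 19.1 mm is 0.3056, 0.179 rad / 0.7854 = 0.2279.

Request:
send_path:
  ticks: {"plan": [[0.3056,0.656,0.016,0,0,0],[0.3056,0.656,0.016,0,0,0],[0.3056,0.656,0.016,0,0,0],[0.3056,0.656,0,0,0,0],[0.3056,0.656,0,0,0,0],[0,0,0,0,0,0.2279],[0,0,0,0,0,0.2279],[0,0,0,0,0,0.2279]]}

```text
time: 20.72
tool_pos: [467.9, -115.6, 185.7]
eef_rot: [-0.568, 0.823, 0.001, -0.001]
contact_force: [0.5, -0.8, 0.1]
width: 70.1
grasp_force: 0.0
```

Request:
send_path:
  ticks: {"plan": [[0,0,0,0,0,0.2279],[0,0,0,0,0,0.2279],[0,0,0,0,0,0.2279],[0,0,0,0,0,0.2279],[0,0,0,0,0,0.2279],[0,0,0,0,0,0.2279],[0,0,0,0,0,0.2279],[0,0,0,0,0,0]]}

```text
time: 21.72
tool_pos: [468.2, -115.4, 185.8]
eef_rot: [0.018, 1.0, 0.0, -0.001]
contact_force: [-0.2, 0.4, -0.2]
width: 70.3
grasp_force: 0.0
```

```bash
python3 m.py 471 -116 -2 wrist 30; python3 q.py 471 -116 30 178
```

```text
predpx [254. 186.] centre 470.8 -114.2 psi -4.2 len 52.1 wid 41.5 w@wide 41.4 w@narrow 34.7 wide-end mid [ 444.8 -112.3]
t 21.77 pos [ 468.3 -115.5  186. ] psi 178.0 j6 -0.35 w 69.9 g 0.0
d [ -3.   -0.5 156. ] rv [ 0.001 -0.002  0.   ] d after turn [ -2.7  -0.4 156. ]
```

To row units: 50 mm is 0.8, -2.4 mm is -0.0384, 0.038 rad / 0.7854 = 0.0484.

Request:
send_path:
  ticks: {"plan": [[0,0,0,0,0,0.0484],[-0.0384,0.024,0.64,0,0,0],[0,0,0.8,0,0,0],[0,0,0.48,0,0,0],[0,0,0.32,0,0,0],[0,0,0.16,0,0,0],[0,0,0.064,0,0,0],[0,0,0,0,0,0]]}
  finger_gap: 62

```text
time: 22.78
tool_pos: [471.8, -114.6, 33.5]
eef_rot: [0.038, 0.999, -0.0, 0.0]
contact_force: [0.2, -0.3, 0.7]
width: 61.8
grasp_force: 0.0
```

```bash
python3 q.py 470.8 -114.2 31 175.8
```

```text
t 22.77 pos [ 471.8 -114.6   33.5] psi 175.7 j6 -0.3 w 61.8 g 0.0
d [1.1 0.3 2.5] rv [-0.     0.001 -0.002] d after turn [1.1 0.3 2.5]
```

Request:
send_path:
  ticks: {"plan": [[0,0,0,0,0,0],[0,0,0,0,0,0],[0,0,0,0,0,0],[0,0,0,0,0,0],[0,0,0,0,0,0]]}
  finger_gap: 27
  clamp_n: 45

```text
time: 23.4
tool_pos: [472.5, -114.8, 34.2]
eef_rot: [0.038, 0.999, -0.0, 0.001]
contact_force: [0.3, 0.8, 5.9]
width: 38.0
grasp_force: 47.5
```

Request:
send_path:
  ticks: {"plan": [[0,0,-0.16,0,0,0],[0,0,-0.4,0,0,0],[0,0,-0.64,0,0,0],[0,0,-0.64,0,0,0],[0,0,-0.32,0,0,0],[0,0,0,0,0,0]]}

```text
time: 24.15
tool_pos: [472.3, -114.8, 169.7]
eef_rot: [0.038, 0.999, -0.001, 0.002]
contact_force: [0.3, -0.4, -1.6]
width: 37.9
grasp_force: 46.8
```

```bash
python3 q.py 640 77 165 280.3
```

```text
t 24.15 pos [ 472.3 -114.8  169.7] psi 175.7 j6 -0.3 w 37.9 g 46.8
d [-152.7  204.     4.9] rv [-3.000e-03  1.000e-03 -1.826e+00] d after turn [-158.7 -199.3    4.7]
```

The rows are not in the units I measure in: shifts go in shares of 62.5 mm and turns go in shares of 45 degrees. I convert before sending: 34.2 mm is 0.5472, -25.6 mm is -0.4096, -0.166 rad / 0.7854 = -0.2114.

Request:
send_path:
  ticks: {"plan": [[-0.4096,0.5472,0,0,0,0],[-0.4096,0.5472,0,0,0,0],[-0.4096,0.5472,0,0,0,0],[-0.4096,0.5472,0,0,0,0],[-0.4096,0.5472,0,0,0,0],[-0.4096,0.5472,0,0,0,0],[0,0,0,0,0,-0.2114],[0,0,0,0,0,-0.2114]]}

```text
time: 25.15
tool_pos: [638.9, 79.3, 164.4]
eef_rot: [-0.131, 0.991, 0.0, -0.003]
contact_force: [-0.2, 0.2, -1.7]
width: 37.9
grasp_force: 46.8
```

Request:
send_path:
  ticks: {"plan": [[0,0,0,0,0,-0.2114],[0,0,0,0,0,-0.2114],[0,0,0,0,0,-0.2114],[0,0,0,0,0,-0.2114],[0,0,0,0,0,-0.2114],[0,0,0,0,0,-0.2114],[0,0,0,0,0,-0.2114],[0,0,0,0,0,-0.2114]]}

```text
time: 26.15
tool_pos: [638.7, 78.5, 164.9]
eef_rot: [0.714, -0.7, -0.002, 0.002]
contact_force: [0.7, -0.0, -0.6]
width: 38.0
grasp_force: 46.8
```

Request:
send_path:
  ticks: {"plan": [[0,0,0.32,0,0,-0.2114],[0,0,0.64,0,0,0],[0,0,0.48,0,0,0],[0,0,0.16,0,0,0],[0,0,0,0,0,0]]}

```text
time: 26.78
tool_pos: [638.7, 78.5, 66.0]
eef_rot: [0.768, -0.641, -0.001, 0.001]
contact_force: [-0.3, -1.0, -1.1]
width: 38.2
grasp_force: 46.7
```

```bash
python3 q.py 640.9 78.3 39 280.3
```

```text
t 26.77 pos [638.7  78.5  66. ] psi -79.7 j6 -1.73 w 38.2 g 46.7
d [ 0.6 -2.2 27. ] rv [ 0.004  0.001 -0.   ] d after turn [ 0.6 -2.1 27. ]
```

To row units: 8 mm is 0.128, 5 mm is 0.08.

Request:
send_path:
  ticks: {"plan": [[0.008,0,0.128,0,0,0],[0,0,0.128,0,0,0],[0,0,0.08,0,0,0],[0,0,0.048,0,0,0],[0,0,0.016,0,0,0],[0,0,0,0,0,0],[0,0,0,0,0,0]]}

```text
time: 27.65
tool_pos: [640.4, 78.1, 43.2]
eef_rot: [0.768, -0.641, 0.0, -0.0]
contact_force: [-0.1, 0.6, -1.3]
width: 38.1
grasp_force: 46.7
```

```bash
python3 q.py 640.9 78.3 38.5 280.3
```

```text
t 27.65 pos [640.4  78.1  43.2] psi -79.7 j6 -1.73 w 38.1 g 46.7
d [-0.1 -0.5  4.7] rv [-0.001 -0.    -0.   ] d after turn [-0.1 -0.5  4.7]
```

To row units: 2.5 mm is 0.04, 1.5 mm is 0.024.

Request:
send_path:
  ticks: {"plan": [[0,0,0.04,0,0,0],[0,0,0.024,0,0,0],[0,0,0.0112,0,0,0],[0,0,0,0,0,0],[0,0,0,0,0,0]]}

```text
time: 28.28
tool_pos: [640.2, 78.1, 38.3]
eef_rot: [0.768, -0.641, -0.0, -0.0]
contact_force: [0.3, -0.0, -1.2]
width: 37.9
grasp_force: 46.8
```

Request:
send_path:
  ticks: {"plan": [[0,0,0.008,0,0,0],[0,0,0,0,0,0]]}

```text
time: 28.52
tool_pos: [640.3, 78.0, 38.3]
eef_rot: [0.768, -0.641, 0.0, -0.0]
contact_force: [-2.1, -0.3, 3.8]
width: 38.2
grasp_force: 47.2
```

Request:
send_path:
  ticks: {"plan": [[0,0,0,0,0,0],[0,0,0,0,0,0],[0,0,0,0,0,0],[0,0,0,0,0,0]]}
  finger_gap: 60

```text
time: 29.02
tool_pos: [640.2, 78.1, 37.6]
eef_rot: [0.768, -0.641, -0.0, 0.0]
contact_force: [-0.6, -0.6, -0.2]
width: 60.0
grasp_force: 0.0
```

Request:
send_path:
  ticks: {"plan": [[0,0,-0.24,0,0,0],[0,0,-0.64,0,0,0],[0,0,-0.8,0,0,0],[0,0,-0.72,0,0,0],[0,0,0,0,0,0]]}

```text
time: 29.65
tool_pos: [643.5, 78.1, 195.6]
eef_rot: [0.768, -0.641, 0.005, -0.004]
contact_force: [0.7, 0.3, 0.2]
width: 60.0
grasp_force: 0.0
```

```bash
python3 m.py 640 78 100.3 wrist 34; python3 q.py 489 404 190 151
```

```text
predpx [260. 182.] centre 648.1 44.1 psi -259.8 len 123.2 wid 54.5 w@wide 54.3 w@narrow 35.2 wide-end mid [659.1 -16.5]
t 29.7 pos [642.2  78.1 192.3] psi -79.7 j6 -1.73 w 60.0 g 0.0
d [-348.    92.6    1.2] rv [-0.005  0.008  2.256] d after turn [292.  210.8   2.3]
```

To row units: -43.5 mm is -0.696, 11.6 mm is 0.1856.

Request:
send_path:
  ticks: {"plan": [[-0.696,0.1856,0,0,0,0],[-0.696,0.1856,0,0,0,0],[-0.696,0.1856,0,0,0,0],[-0.696,0.1856,0,0,0,0],[-0.696,0.1856,0,0,0,0],[-0.696,0.1856,0,0,0,0],[-0.696,0.1856,0,0,0,0],[-0.696,0.1856,0,0,0,0]]}

```text
time: 30.7
tool_pos: [485.3, 404.6, 186.2]
eef_rot: [0.768, -0.641, -0.0, 0.001]
contact_force: [0.8, 0.4, 0.2]
width: 60.1
grasp_force: 0.0
```

Request:
send_path:
  ticks: {"plan": [[0,0,0,0,0,0.2209],[0,0,0,0,0,0.2209],[0,0,0,0,0,0.2209],[0,0,0,0,0,0.2209],[0,0,0,0,0,0.2209],[0,0,0,0,0,0.2209],[0,0,0,0,0,0.2209]]}

```text
time: 31.58
tool_pos: [486.0, 403.4, 186.0]
eef_rot: [-0.262, 0.965, -0.0, -0.001]
contact_force: [0.4, 1.4, 0.1]
width: 60.1
grasp_force: 0.0
```

Request:
send_path:
  ticks: {"plan": [[0,0,0,0,0,0.2209],[0,0,0,0,0,0.2209],[0,0,0,0,0,0.2209],[0,0,0,0,0,0.2209],[0,0,0,0,0,0.2209],[0,0,0,0,0,0.2209],[0,0,0,0,0,0]]}

```text
time: 32.45
tool_pos: [486.1, 403.4, 186.3]
eef_rot: [0.249, 0.969, -0.001, -0.001]
contact_force: [-0.4, 0.4, -0.3]
width: 60.1
grasp_force: 0.0
```

```bash
python3 m.py 489 404 -29 wrist 30; python3 q.py 489 404 34 151; python3 - <<'E'
from h import *
f=cams.grab_frame("wrist");cv2.imwrite("pics/w7.png",f["color"])
E
```

```text
predpx [256. 185.] centre 489.0 406.3 psi -28.8 len 58.7 wid 28.5 w@wide 28.4 w@narrow 17.4 wide-end mid [463.3 420.5]
t 32.5 pos [486.2 403.5 186.5] psi 151.2 j6 1.09 w 60.0 g 0.0
d [ -2.4   2.  152.5] rv [-0.002 -0.001  0.004] d after turn [ -2.2   1.7 152.5]
```

View pics/w7.png

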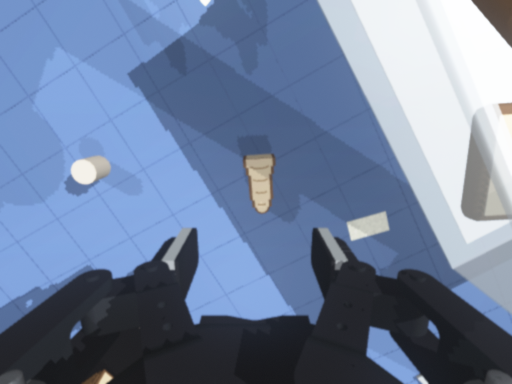

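The wrist view shows slab_d at (259,182), its wide end up-image and rounded tip down. The core plug at (88,170) and the clear box are well away from the fingers.

Request:
send_path:
  ticks: {"plan": [[-0.0176,0.056,0.64,0,0,0],[0,0,0.8,0,0,0],[0,0,0.56,0,0,0],[0,0,0.32,0,0,0],[0,0,0.144,0,0,0],[0,0,0.064,0,0,0],[0,0,0,0,0,0]]}
  finger_gap: 55

```text
time: 33.42
tool_pos: [490.3, 407.0, 31.1]
eef_rot: [0.25, 0.968, 0.001, 0.001]
contact_force: [0.3, 0.9, 0.0]
width: 54.9
grasp_force: 0.0
```

```bash
python3 q.py 489 406.3 29 151.2
```

```text
t 33.42 pos [490.3 407.   31.1] psi 151.1 j6 1.09 w 54.9 g 0.0
d [ 0.8 -1.3  2.1] rv [ 0.002  0.001 -0.002] d after turn [ 0.8 -1.3  2.1]
```

Request:
send_path:
  ticks: {"plan": [[0,0,0,0,0,0],[0,0,0,0,0,0],[0,0,0,0,0,0],[0,0,0,0,0,0],[0,0,0,0,0,0],[0,0,0,0,0,0]]}
  finger_gap: 12
  clamp_n: 35

```text
time: 34.17
tool_pos: [490.6, 407.2, 31.4]
eef_rot: [0.25, 0.968, 0.001, 0.001]
contact_force: [-0.5, 0.6, 5.5]
width: 23.0
grasp_force: 37.0
```

Request:
send_path:
  ticks: {"plan": [[0,0,-0.16,0,0,0],[0,0,-0.4,0,0,0],[0,0,-0.64,0,0,0],[0,0,-0.64,0,0,0],[0,0,-0.32,0,0,0],[0,0,0,0,0,0]]}

```text
time: 34.92
tool_pos: [490.2, 406.9, 166.8]
eef_rot: [0.25, 0.968, 0.001, 0.001]
contact_force: [-0.6, 0.2, -1.5]
width: 23.0
grasp_force: 36.3
```

```bash
python3 q.py 630.5 136 165 280.3
```

```text
t 34.92 pos [490.2 406.9 166.8] psi 151.0 j6 1.09 w 23.0 g 36.3
d [-253.9 -169.2    1.6] rv [-0.     0.004 -2.256] d after turn [291.7 -89.6   1.8]
```

Request:
send_path:
  ticks: {"plan": [[-0.5072,-0.336,0,0,0,0],[-0.5072,-0.336,0,0,0,0],[-0.5072,-0.336,0,0,0,0],[-0.5072,-0.336,0,0,0,0],[-0.5072,-0.336,0,0,0,0],[-0.5072,-0.336,0,0,0,0],[-0.5072,-0.336,0,0,0,0],[-0.5072,-0.336,0,0,0,0]]}

```text
time: 35.92
tool_pos: [629.0, 135.4, 161.8]
eef_rot: [0.25, 0.968, -0.001, -0.002]
contact_force: [0.3, 0.4, -1.6]
width: 23.3
grasp_force: 36.3
```

Request:
send_path:
  ticks: {"plan": [[0,0,0,0,0,-0.2209],[0,0,0,0,0,-0.2209],[0,0,0,0,0,-0.2209],[0,0,0,0,0,-0.2209],[0,0,0,0,0,-0.2209],[0,0,0,0,0,-0.2209],[0,0,0,0,0,-0.2209]]}

```text
time: 36.8
tool_pos: [628.5, 136.5, 161.7]
eef_rot: [-0.35, 0.937, 0.001, -0.002]
contact_force: [0.8, 0.6, -1.2]
width: 23.1
grasp_force: 36.2
```

Request:
send_path:
  ticks: {"plan": [[0,0,0,0,0,-0.2209],[0,0,0,0,0,-0.2209],[0,0,0,0,0,-0.2209],[0,0,0,0,0,-0.2209],[0,0,0.32,0,0,-0.2209],[0,0,0.64,0,0,-0.2209],[0,0,0.56,0,0,0],[0,0,0.08,0,0,0]]}

```text
time: 37.8
tool_pos: [625.2, 136.2, 58.2]
eef_rot: [0.768, -0.641, -0.004, 0.004]
contact_force: [-0.5, -0.2, -1.2]
width: 23.6
grasp_force: 36.2
```

Request:
send_path:
  ticks: {"plan": [[0,0,0,0,0,0]]}

```text
time: 37.92
tool_pos: [629.2, 136.6, 63.8]
eef_rot: [0.768, -0.641, -0.001, 0.001]
contact_force: [0.2, -0.4, -0.1]
width: 23.2
grasp_force: 36.2
```

```bash
python3 q.py 630.3 137 36 280.3
```

```text
t 37.92 pos [629.2 136.6  63.8] psi -79.7 j6 -1.64 w 23.2 g 36.2
d [-0.2 -1.2 27.8] rv [ 0.002  0.    -0.   ] d after turn [-0.2 -1.1 27.8]
```

To row units: 8 mm is 0.128, 5 mm is 0.08.

Request:
send_path:
  ticks: {"plan": [[0,0,0.128,0,0,0],[0,0,0.128,0,0,0],[0,0,0.08,0,0,0],[0,0,0.048,0,0,0],[0,0,0.016,0,0,0],[0,0,0,0,0,0],[0,0,0,0,0,0]]}

```text
time: 38.8
tool_pos: [630.2, 136.7, 40.0]
eef_rot: [0.768, -0.641, 0.0, -0.0]
contact_force: [-0.2, -0.7, -0.4]
width: 23.5
grasp_force: 36.2
```

```bash
python3 q.py 630.3 137 35.5 280.3
```

```text
t 38.8 pos [630.2 136.7  40. ] psi -79.7 j6 -1.64 w 23.5 g 36.2
d [-0.3 -0.1  4.5] rv [-0.001 -0.    -0.   ] d after turn [-0.3 -0.1  4.5]
```

To row units: 2.3 mm is 0.0368, 1.4 mm is 0.0224.

Request:
send_path:
  ticks: {"plan": [[0,0,0.0368,0,0,0],[0,0,0.0224,0,0,0],[0,0,0.0112,0,0,0],[0,0,0,0,0,0],[0,0,0,0,0,0]]}

```text
time: 39.42
tool_pos: [630.0, 136.7, 35.5]
eef_rot: [0.768, -0.641, 0.0, -0.0]
contact_force: [-0.2, 0.1, 0.3]
width: 23.2
grasp_force: 36.4
```

Request:
send_path:
  ticks: {"plan": [[0,0,0.008,0,0,0],[0,0,0,0,0,0]]}

```text
time: 39.67
tool_pos: [630.1, 136.7, 35.4]
eef_rot: [0.768, -0.641, 0.0, -0.0]
contact_force: [-1.9, -1.2, 4.7]
width: 23.3
grasp_force: 37.0
```

Release, lift, then back off along the tray so the wrist camera sees the whole line.

Request:
send_path:
  ticks: {"plan": [[0,0,0,0,0,0],[0,0,0,0,0,0],[0,0,0,0,0,0],[0,0,0,0,0,0]]}
  finger_gap: 50

```text
time: 40.17
tool_pos: [630.0, 136.7, 34.6]
eef_rot: [0.768, -0.641, -0.0, 0.0]
contact_force: [-0.0, -0.1, 0.2]
width: 50.0
grasp_force: 0.0
```

Request:
send_path:
  ticks: {"plan": [[0,0,-0.24,0,0,0],[0,0,-0.64,0,0,0],[0,0,-0.8,0,0,0],[0,0,-0.8,0,0,0],[0,0,-0.64,0,0,0],[0,0,0,0,0,0]]}

```text
time: 40.92
tool_pos: [632.5, 137.0, 237.0]
eef_rot: [0.768, -0.641, 0.004, -0.004]
contact_force: [0.6, 0.7, 0.3]
width: 50.1
grasp_force: 0.0
```

Request:
send_path:
  ticks: {"plan": [[0,-0.64,0,0,0,0],[0,-0.64,0,0,0,0],[0,-0.8,0,0,0,0],[0,-0.8,0,0,0,0],[0,-0.8,0,0,0,0],[0,-0.8,0,0,0,0],[0,0,0,0,0,0]]}

```text
time: 41.8
tool_pos: [820.4, 169.1, 198.6]
eef_rot: [0.767, -0.641, 0.023, -0.027]
contact_force: [0.0, 0.3, -0.5]
width: 50.2
grasp_force: 0.0
```

```bash
python3 - <<'E'
from h import *
f=cams.grab_frame("top");cv2.imwrite("pics/t8.png",cv2.resize(f["color"][80:280,130:400],(792,587),interpolation=cv2.INTER_CUBIC))
E
```

```text
(no output)
```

View pics/t8.png

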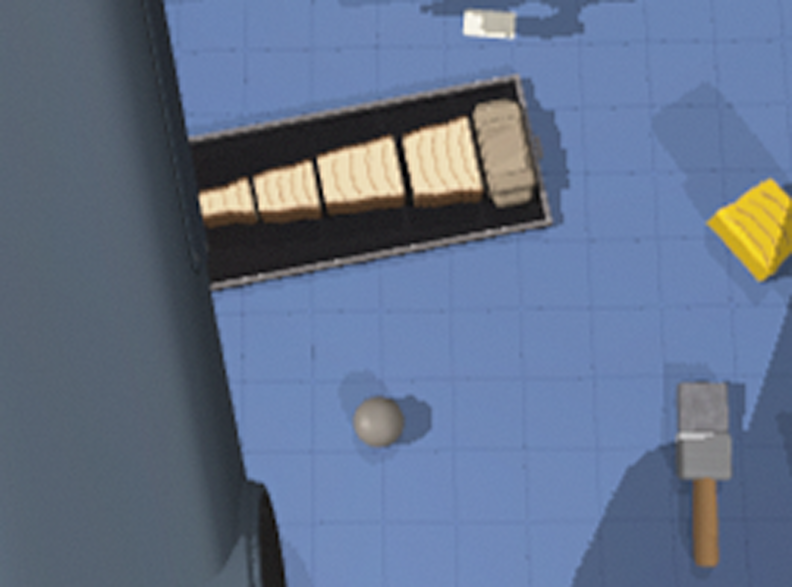

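The slabs lie in order, straight and closed up, with the wide ends towards the foot; slab_d is partly hidden. Cobble (378,420) and brush (705,470) are in place. I overshot the back-off to the far side at height, so I return over the tray to measure the gaps.

To row units: 50 mm is 0.8, 40 mm is 0.64.

Request:
send_path:
  ticks: {"plan": [[0,0.64,0,0,0,0],[0,0.8,0,0,0,0],[0,0.8,0,0,0,0],[0,0.64,0,0,0,0],[0,0,0,0,0,0],[0,0,0,0,0,0]]}

```text
time: 42.6
tool_pos: [683.5, 143.8, 199.4]
eef_rot: [0.767, -0.64, 0.026, -0.031]
contact_force: [0.5, 0.6, 0.4]
width: 50.0
grasp_force: 0.0
```

```bash
python3 - <<'E'
from h import *
f=cams.grab_frame("wrist");cv2.imwrite("pics/w9.png",f["color"]);im=f["color"];hsv=cv2.cvtColor(im,cv2.COLOR_BGR2HSV)
m=((hsv[...,0]<30)&(hsv[...,2]>140)&(hsv[...,1]>20)&(hsv[...,1]<150)).astype(np.uint8)
m=cv2.morphologyEx(m,cv2.MORPH_CLOSE,np.ones((2,2)))
cn,_=cv2.findContours(m,cv2.RETR_EXTERNAL,cv2.CHAIN_APPROX_NONE);u=np.array([-.179,.984])
for k in cn:
    if cv2.contourArea(k)<300: continue
    w=ray(f,k[:,0],34).astype(np.float32);c=cv2.minAreaRect(w);l=w@u
    print("s",l.min().round(1),l.max().round(1),"off",(np.array(c[0])@[.984,.179]).round(1),c[1],round(c[2],1))
blue=(hsv[...,0]>95)&(hsv[...,0]<130)&(hsv[...,1]>90)
for r in(60,120,180):
    b=np.where(~blue[r,100:400])[0]+100;p=ray(f,[(b.min(),r),(b.max()+1,r)],12);print(r,p.round(1).tolist(),(p@[.984,.179]).round(1))
E
```

```text
s -6.9 51.9 off 642.9 (29.43012237548828, 58.806053161621094) 13.1
s -60.6 -9.7 off 643.4 (42.063663482666016, 50.85054016113281) 10.1
s -96.4 174.0 off 906.4 (78.41587829589844, 273.09564208984375) 4.5
s -133.3 -65.0 off 644.1 (53.711116790771484, 68.29573822021484) 12.2
60 [[878.4, 57.0], [583.7, 7.6]] [874.5 575.7]
120 [[876.4, 118.2], [573.4, 62.6]] [883.6 575.4]
180 [[874.3, 186.8], [562.9, 124.1]] [893.7 576.1]
```

View pics/w9.png

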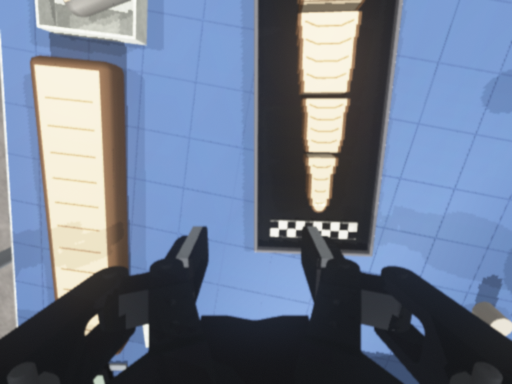

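The wrist view shows b, c and the tip d in line with the gaps closed, at (327,50), (325,125) and (320,183), and the bar at (313,230). Gaps measure about 3–6 mm and offsets from the centre line are under 3 mm. The arm is clear, so I hand in.

Request:
send_path:
  ticks: {"plan": [[0,0,0,0,0,0],[0,0,0,0,0,0]]}
  quiet: true

```text
ok
```

```bash
python3 -c "
from workcell import workorder
print(workorder.sign_off())"
```

```text
the job is handed in; nothing more can be done
None
```

All four slabs lie in the tray in growth order from the foot, wide ends towards it, with joints of about 3–6 mm and within about 3 mm of the centre line; the job is handed in at about 43 s, but the sign-off call did not report the judge's verdict.

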